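Ring for the waiter and point out what goes to the guest

TASK

Call the waiter by pressing down the knob on top of the brass counter bell, then let go of it and show what has to go out: with the fingertips from straight above, point at the cap of the dark brown soy sauce bottle in the tray, a couple of centimetres off it and without contact, and stay there for two seconds. Then point in the same way at the knob of the bowl with the blue lid for two seconds, and finish there, still pointing at it. Touch nothing but the bell: no bottle, bowl or anything else on the counter may be touched, moved or lifted.

Things in the scene. Friction and masses are not known exactly. Their poses are not given: they have to be found in the camera images.
- bell_knob (a point): centre of the upper face of the push knob of the counter bell: a steel disc 22 mm across on top of a brass dome (82 mm across, on a black foot 88 mm across) fixed to the counter; at rest this point is 64 mm above the counter. The knob is pressed straight down.
- bell_plunger (a joint): travel of the bell's knob in m: 0 at rest, 0.006 fully down (the bell rings from 0.004); a spring returns it; about 1 N starts it and 5 N holds it fully down
- soy: soy sauce bottle, dark brown (nearly black) with a clear neck ring and a black cap that has a brown disc on top, 150 mm high, 62 mm across at the foot, standing loose in the tray; origin at the centre of its underside, z up
- soy_top (a point): centre of the top of the soy bottle's black cap (cap 48 mm across, with a brown disc 30 mm across on top), 150 mm above the bottle's underside, 155 mm above the counter
- blue_bowl: covered white bowl with a blue lid, 114 mm across, 90 mm high with the knob of the lid, standing loose on the counter; origin at the centre of its underside, z up
- blue_bowl_top (a point): top of the knob (28 mm across) in the middle of the blue lid, 90 mm above the counter
- red_bowl: the same bowl with a red lid: not to be pointed at; origin at the centre of its underside
- oil: yellow oil bottle with a black cap that has a yellow disc on top, same shape as the soy bottle, 150 mm high, loose in the tray; origin at the centre of its underside
- chili: red chili shaker with a black collar and a clear cap, 125 mm high, 64 mm across at the foot, loose in the tray; origin at the centre of its underside
- tray: black condiment tray, 300 mm along its y, 110 mm along its x, rim 32 mm high, floor and walls 5 mm thick, fixed; the three bottles stand in it side by side 90 mm apart along its y, in any order; origin at the centre of its underside
- pad: white order pad, 100 x 170 x 12 mm, fixed to the counter behind the bowls; origin at the centre of its underside
- pen: white pen with a black tip, 140 mm long, 10 mm thick, loose on the pad; origin under the middle of its barrel
- chopsticks: blue cup 76 mm across and 100 mm high with chopsticks that reach 200 mm high, loose behind the tray; origin at the centre of its underside
- napkins: dark steel napkin dispenser, 100 x 140 mm, 130 mm high, fixed, at the left side; origin at the centre of its underside
Mind the look-alikes: they are no part of the job. Of the things like the oil, leave any that is purple; of the rest the larger one is meant. Of the things that look like the pen, the larger one is meant.

How it is judged:
By the outcome, as a careful person would: the job done as asked, in the order asked, and still so for the second after the job is handed in, with the robot touching nothing.
It also fails if it takes over 51 s, if anything falls off the work surface, if the arm or the gripper's body presses on something with over 40 N, if the wrist force passes 120 N, or if a joint passes its speed limit or range.

ROBOT

A 6-joint arm with a two-finger parallel gripper is mounted at the origin on the work surface. World frame = base frame: x ahead of the robot, y to its left, z up, the work surface at z = 0. Lengths are in m, angles in rad, forces in N, time in s.
With the tool pointing down it reaches from about 0.325 to 1 m from the base axis. Payload 5.1 kg.
Tool frame: the origin (TCP) lies at the very end of the fingers, on their centre line; the grasp point (between the pads) lies 19 mm behind it; z points along the fingers, y is the line along which they close (so a half turn about z gives the same grasp; the last joint's range is limited). The gripper opens to 85 mm and grips with 20 to 120 N. Pads are 22 mm wide; open, the fingers measure 114 mm over their backs; the gripper's body (76 mm by 85 mm) begins 54 mm behind the grasp point. The pads swing forward as they close: fully open they stand 13 mm farther back than shut.
Start: joints at [1.123, 0.124, 1.65, -0, 1.367, -0.083], TCP at [0.232, 0.607, 0.231] pointing down, gripper open.
Joint ranges: [-2.61, 2.61], [-1.02, 2.33], [0.03, 2.71], [-1.35, 4.49], [0.32, 2.68], [-2.91, 2.91]. Speed limits (rad/s): [2.57, 2.57, 3.14, 3.14, 3.14, 3.14].

INTERFACE

Orientations are given as a unit quaternion [x, y, z, w].
In Python, from station import ctrl gives the robot as it stands. The module is installed in compiled form; this text tells all that it offers.
- The arm moves only by the tool drive_tool, never from a script. Its argument "steps" is a list of rows, each an object with "xyz": the shift along the world's x, y, z in mm, a list of three; "twist": the turn about the world's z in rad. A call has 1 to 20 rows; each row shifts and turns the commanded pose from where the row before left it; what a row does not reach is not made up. A row lasts 1/10 s, in which the tool goes at most 50 mm and 8.59 degrees, less where a joint would pass 70% of its speed; a pose out of reach is approached as far as the arm can. A call is refused whole if a number of a shift passes 50 or a number of a turn 0.15, either way. A call with a gripper value outside its range is refused whole. "hand" is the opening, from -1 (shut) to 1 (fully open), set as the call begins (left out, the last holds). The fingers move at their own pace and stop on an object; the grip force is fixed at half the most. Time passes only in rows, so rows that do not move let the fingers close. It gives the time, the measured TCP pose, the force, the opening and the grip force at its end, in the units of the state.
- ctrl.read_state(): the state, without advancing time (a new reading comes with each control period).
- ctrl.get_image(name): name is "scene" or "side" or "wrist"; returns a dict with "frame" (420x560x3 uint8, red, green, blue), "camera_matrix" (3x3 intrinsics, pixels), "R" (3x3) and "t" (3): a world point X has camera coordinates R X + t. Camera axes: x right, y down, z forward; pixel columns grow to the right and rows downward; lengths in m; the calibration is good to about 2 mm. A picture is of the moment at which its call begins. There is no depth.
- ctrl.job_done(): hands the job in; it is judged then, once.
The state is a dict: "t": time; "joints": joint angles; "qd": joint speeds; "joint_torque": joint torques, N m; "ee_pos": TCP position; "tool_rot": TCP orientation; "ft_force": force on the tool from outside, world axes, zero at the start; "moment": the same for the moment, N m; "width": opening from 0.0 (shut) to 1.0 (fully open); "finger_force": force on a finger pad.
Only numpy, scipy, OpenCV 4.12 (cv2) and the standard library are available. Lean on these libraries where they do the work, as an engineer would, in place of code of your own. Each camera call takes 0.05 s, during which the arm holds its last target. There are 200 camera calls.

## Working session

There is one attempt and no reset: what is moved stays moved. The work goes in short steps, Python scripts to look and compute and a tool call to move; the robot and the scene stay as the last step left them, time stands still between calls to the robot, and variables do not carry over. Pictures are saved under pics/ and viewed, at most 10 in all, crops included, and the job is handed in when it is done.

Besides the shell and the picture viewer there is one more tool, called after "Request:" as a command line: name --argument value ..., lists and objects as JSON in quotes. drive_tool: Moves the arm, as the interface text tells. Its arguments: {"type":"object","properties":{"steps":{"type":"array"},"hand":{"type":"number"}},"required":["steps"]}

```bash
mkdir -p pics; cat > h.py <<'E'
import numpy as np, cv2, pickle
def ray(c,u,v):
    d=c["R"].T@np.linalg.inv(c["camera_matrix"])@[u,v,1.]; return -c["R"].T@c["t"], d
def onz(c,u,v,z):
    o,d=ray(c,u,v); return o+d*(z-o[2])/d[2]
def proj(c,X):
    p=c["camera_matrix"]@(c["R"]@np.array(X)+c["t"]); return p[:2]/p[2]
def tri(a,pa,b,pb):
    o1,d1=ray(a,*pa);o2,d2=ray(b,*pb)
    s=np.linalg.lstsq(np.c_[d1,-d2],o2-o1,rcond=None)[0]
    p,q=o1+s[0]*d1,o2+s[1]*d2; return (p+q)/2,np.linalg.norm(p-q)
E
python3 - <<'E'
from h import *
from station import ctrl
I={n:ctrl.get_image(n) for n in("scene","side")}
pickle.dump(I,open("i.pkl","wb"))
for n in I: cv2.imwrite(f"pics/{n}0.png",cv2.resize(I[n]["frame"][:,:,::-1],None,fx=1.42,fy=1.42,interpolation=3)); print(n,-I[n]["R"].T@I[n]["t"])
s=ctrl.read_state();print(s["t"],s["ee_pos"],s["tool_rot"],s["width"],s["ft_force"])
E
```

```text
scene [ 1.18839571 -0.29236916  0.99186668]
side [0.71277088 1.07004531 1.40164447]
0.1 [0.23169107 0.6067309  0.23019948] [ 1.81409516e-01  9.83407219e-01 -8.77474692e-04 -2.40990407e-04] 1.0001577890125046 [ 0.06784491 -0.43152445 -0.60210013]
```

View pics/scene0.png

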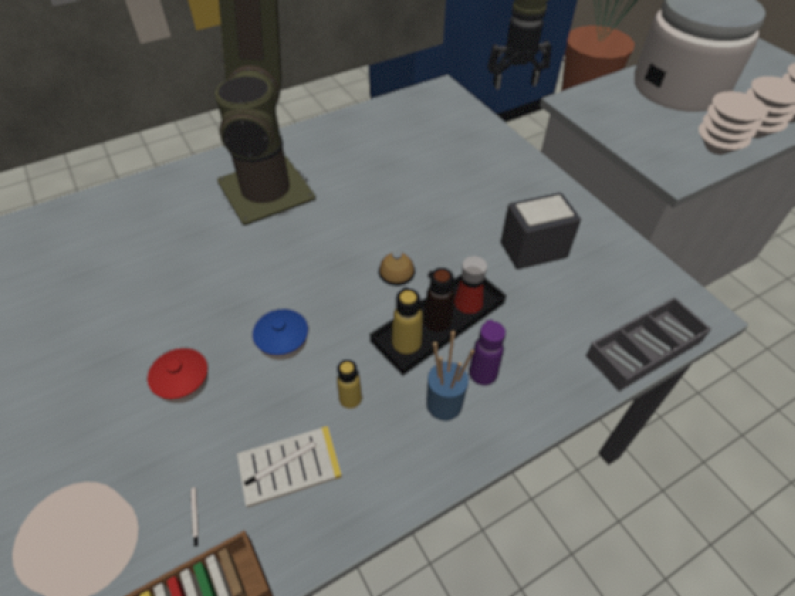

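View pics/side0.png

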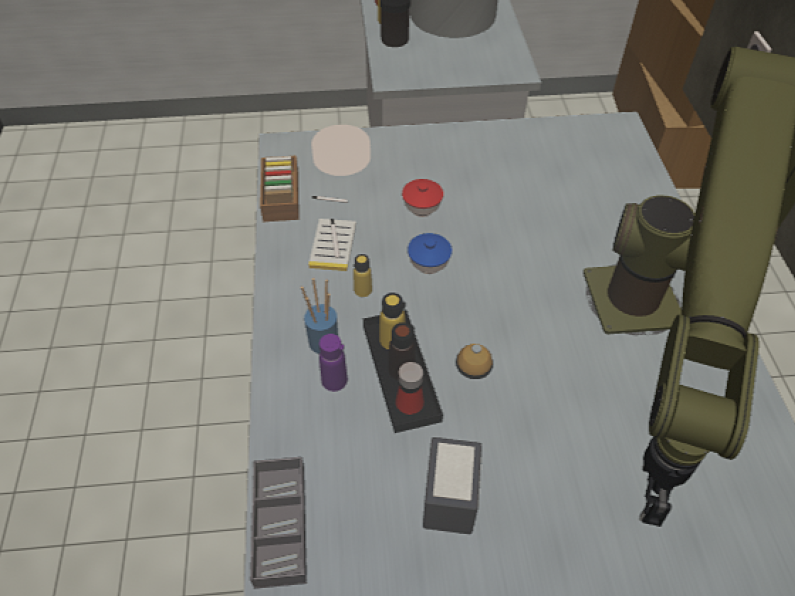

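Scene view: bell knob at about (398,256), dark soy cap with brown disc (442,276) between oil (408,298) and chili (473,265), blue lid knob (279,324), red one (175,366). Side view: bell knob (476,349), soy cap (403,331), blue knob (430,245). Look-alikes are a small yellow bottle and a purple bottle, both outside the tray. Next I measure and check in one enlarged crop.

```bash
python3 - <<'E'
from h import *
I=pickle.load(open("i.pkl","rb"));a,b=I["scene"],I["side"]
P={"bell":((398,256),(476,349),.064),"soy":((442,274),(403,330),.155),"blue":((279,323),(430,244),.09)}
rows=[]
for k,(p,q,z) in P.items():
    p=np.array(p)/1.42;q=np.array(q)/1.42
    X,e=tri(a,p,b,q); print(k,X.round(4),"gap",e.round(4),onz(a,*p,z).round(4),onz(b,*q,z).round(4))
    t=[]
    for c,u in((a,p),(b,q)):
        u0,v0=(u-16).astype(int); t.append(cv2.resize(c["frame"][v0:v0+32,u0:u0+32,::-1],(256,256),interpolation=cv2.INTER_NEAREST)); print(" crop origin",u0,v0)
    rows.append(np.vstack(t))
cv2.imwrite("pics/crops.png",np.hstack(rows))
E
```

```text
bell [0.4282 0.1593 0.0551] gap 0.0026 [0.4369 0.1553 0.064 ] [0.429  0.1644 0.064 ]
 crop origin 264 164
 crop origin 319 229
soy [0.5966 0.1623 0.1552] gap 0.0003 [0.5966 0.1624 0.155 ] [0.5964 0.162  0.155 ]
 crop origin 295 176
 crop origin 267 216
blue [ 0.4921 -0.1535  0.0809] gap 0.0027 [ 0.4976 -0.1554  0.09  ] [ 0.4948 -0.1439  0.09  ]
 crop origin 180 211
 crop origin 286 155
```

View pics/crops.png

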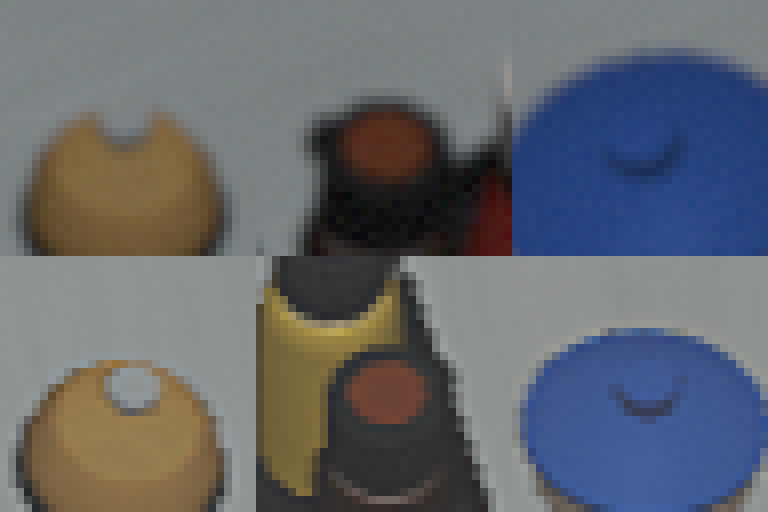

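The crop confirms it: dark bottle with brown disc on a black cap standing in the tray, blue lid, brass bell with its steel knob. I refine the pixel centres and cross-check them by mask centroids.

```bash
python3 - <<'E'
from h import *
I=pickle.load(open("i.pkl","rb"));a,b=I["scene"],I["side"]
P={"bell":((279.3,179.3),(335,244.8),.064),"blue":((196.2,227),(302.5,170.2),.09)}
def brown(c,u):
    h=cv2.cvtColor(c["frame"],cv2.COLOR_RGB2HSV).astype(int); v,w=np.indices(h.shape[:2])
    m=(h[...,0]<15)&(h[...,1]>90)&(h[...,2]>55)&(abs(v-u[1])<7)&(abs(w-u[0])<8)
    return w[m].mean(),v[m].mean(),m.sum()
s,t=brown(a,(311,193)),brown(b,(283,232));print(s,t);P["soy"]=(s[:2],t[:2],.155)
def ell(c,col,u,r):
    h=cv2.cvtColor(c["frame"],cv2.COLOR_RGB2HSV)
    lo,hi=((105,110,50),(125,255,255)) if col=="blue" else ((8,70,60),(25,255,255))
    m=cv2.inRange(h,lo,hi);k=np.zeros_like(m);cv2.circle(k,tuple(map(int,u)),r,255,-1);m&=k
    return cv2.boundingRect(m)
for k,(p,q,z) in P.items():
    X,e=tri(a,p,b,q); print(k,X.round(4),"gap",e.round(4),onz(a,*p,z).round(4),onz(b,*q,z).round(4))
    if k!="soy": print("  bbox",ell(a,k,p,25),ell(b,k,q,25))
E
```

```text
(np.float64(310.8933333333333), np.float64(193.62666666666667), np.int64(75)) (np.float64(282.8688524590164), np.float64(232.55737704918033), np.int64(61))
bell [0.4278 0.1571 0.0591] gap 0.0004 [0.4316 0.1547 0.064 ] [0.429  0.1606 0.064 ]
  bbox (268, 179, 23, 20) (322, 242, 25, 23)
blue [ 0.494  -0.1548  0.0872] gap 0.0009 [ 0.4957 -0.1554  0.09  ] [ 0.4949 -0.1518  0.09  ]
  bbox (178, 218, 39, 32) (288, 164, 30, 24)
soy [0.5984 0.1609 0.1539] gap 0.0019 [0.5982 0.1602 0.155 ] [0.5993 0.1624 0.155 ]
```

Request:
drive_tool --hand -1 --steps '[{"xyz": [10,-22,0],"twist": 0},{"xyz": [10,-22,0],"twist": 0},{"xyz": [10,-22,0],"twist": 0},{"xyz": [10,-22,0],"twist": 0},{"xyz": [10,-23,0],"twist": 0},{"xyz": [10,-23,0],"twist": 0},{"xyz": [10,-23,0],"twist": 0},{"xyz": [10,-23,0],"twist": 0},{"xyz": [10,-23,0],"twist": 0},{"xyz": [10,-23,0],"twist": 0},{"xyz": [10,-23,0],"twist": 0},{"xyz": [10,-23,0],"twist": 0},{"xyz": [10,-23,0],"twist": 0},{"xyz": [10,-23,0],"twist": 0},{"xyz": [10,-23,0],"twist": 0},{"xyz": [10,-23,0],"twist": 0},{"xyz": [10,-23,0],"twist": 0},{"xyz": [10,-23,0],"twist": 0},{"xyz": [10,-21,0],"twist": 0},{"xyz": [8,-20,0],"twist": 0}]'

```text
t: 2.1
ee_pos: [0.43, 0.1551, 0.2308]
tool_rot: [0.182, 0.983, -0.0, -0.0]
ft_force: [0.7, -0.1, 0.3]
width: 0.005
finger_force: 0.0
```

Request:
drive_tool --steps '[{"xyz": [0,0,-20],"twist": 0},{"xyz": [0,0,-20],"twist": 0},{"xyz": [0,0,-20],"twist": 0},{"xyz": [0,0,-20],"twist": 0},{"xyz": [0,0,-20],"twist": 0},{"xyz": [0,0,0],"twist": 0},{"xyz": [0,0,0],"twist": 0}]'

```text
t: 2.8
ee_pos: [0.4296, 0.1561, 0.1312]
tool_rot: [0.181, 0.983, -0.0, -0.001]
ft_force: [1.0, -0.1, -0.4]
width: 0.001
finger_force: 0.0
```

```bash
python3 - <<'E'
from h import *
from station import ctrl
s=ctrl.read_state();print(s["t"],s["ee_pos"],s["width"],s["ft_force"])
I={n:ctrl.get_image(n) for n in("scene","side","wrist")}
pickle.dump(I,open("i2.pkl","wb"))
T=[]
for n in I:
    c=I[n];f=c["frame"][:,:,::-1].copy()
    u=proj(c,[.430,.157,.064]);v=proj(c,s["ee_pos"]);print(n,u,v)
    p=np.clip((u-20).astype(int),0,[520,380])
    if n=="wrist": w=cv2.resize(f,(400,300))
    else:
        t=cv2.resize(f[p[1]-20:p[1]+40,p[0]-10:p[0]+50],(400,400),interpolation=2);T.append(t[:300]);print(p-[10,20])
cv2.imwrite("pics/bell.png",np.vstack([np.hstack(T),np.hstack([w,w*0])]))
E
```

```text
2.8 [0.42960368 0.15612945 0.13116146] 0.000858269140755364 [ 1.03784969 -0.13101589 -0.39616504]
scene [279.66211514 178.73139056] [279.49420486 163.74947218]
[249 138]
side [334.50166623 243.90916714] [336.58459102 231.31817008]
[304 203]
wrist [282.23146353 224.54986119] [280.67845193 268.3627253 ]
```

View pics/bell.png

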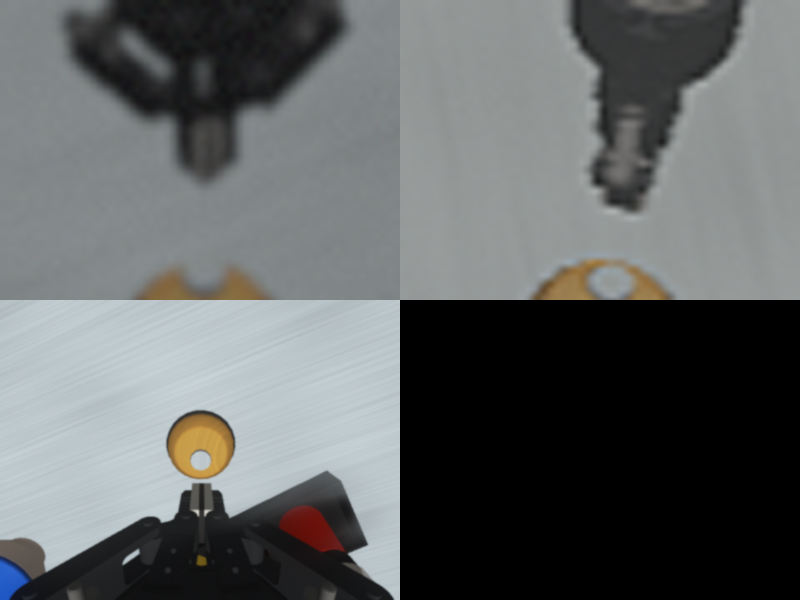

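Wrist view: the knob is at (280,224) full pixels, predicted (282,224), so the fix is good to about 1 mm. Pressing now.

Request:
drive_tool --steps '[{"xyz": [0,0,-15],"twist": 0},{"xyz": [0,0,-15],"twist": 0},{"xyz": [0,0,-15],"twist": 0},{"xyz": [0,0,-10],"twist": 0},{"xyz": [0,0,-5],"twist": 0},{"xyz": [0,0,-5],"twist": 0},{"xyz": [0,0,-3],"twist": 0},{"xyz": [0,0,-3],"twist": 0},{"xyz": [0,0,0],"twist": 0},{"xyz": [0,0,0],"twist": 0}]'

```text
t: 3.95
ee_pos: [0.4303, 0.1563, 0.0609]
tool_rot: [0.181, 0.983, 0.0, 0.0]
ft_force: [-0.5, 0.6, 2.6]
width: -0.001
finger_force: 1.4
```

Request:
drive_tool --steps '[{"xyz": [0,0,-1],"twist": 0},{"xyz": [0,0,-1],"twist": 0},{"xyz": [0,0,-1],"twist": 0},{"xyz": [0,0,0],"twist": 0},{"xyz": [0,0,0],"twist": 0}]'

```text
t: 4.45
ee_pos: [0.4303, 0.1563, 0.058]
tool_rot: [0.181, 0.983, 0.0, 0.0]
ft_force: [-1.4, -0.2, 6.9]
width: -0.001
finger_force: 3.3
```

6.9 N at z = 58 mm, so the knob is fully down. Release it and go up, then over the soy bottle.

Request:
drive_tool --steps '[{"xyz": [0,0,0],"twist": 0},{"xyz": [0,0,5],"twist": 0},{"xyz": [0,0,10],"twist": 0},{"xyz": [0,0,20],"twist": 0},{"xyz": [0,0,25],"twist": 0},{"xyz": [0,0,25],"twist": 0},{"xyz": [0,0,25],"twist": 0},{"xyz": [0,0,25],"twist": 0},{"xyz": [0,0,20],"twist": 0},{"xyz": [0,0,10],"twist": 0},{"xyz": [0,0,5],"twist": 0},{"xyz": [10,0,0],"twist": 0},{"xyz": [25,1,0],"twist": 0},{"xyz": [25,1,0],"twist": 0},{"xyz": [25,1,0],"twist": 0},{"xyz": [25,1,0],"twist": 0},{"xyz": [25,1,0],"twist": 0},{"xyz": [20,0,0],"twist": 0},{"xyz": [10,0,0],"twist": 0},{"xyz": [4,0,0],"twist": 0}]'

```text
t: 6.45
ee_pos: [0.5992, 0.1609, 0.2254]
tool_rot: [0.182, 0.983, -0.001, -0.001]
ft_force: [-0.8, -1.1, -0.5]
width: 0.003
finger_force: 0.0
```

```bash
python3 - <<'E'
from h import *
from station import ctrl
s=ctrl.read_state();print(s["t"],s["ee_pos"],s["ft_force"])
I={n:ctrl.get_image(n) for n in("scene","side","wrist")}
pickle.dump(I,open("i3.pkl","wb"))
for n in I: print(n,proj(I[n],[.599,.161,.155]),proj(I[n],s["ee_pos"]))
T=[cv2.resize(I[n]["frame"][...,::-1],(400,300)) for n in I]
u=proj(I["side"],[.43,.157,.06]).astype(int);T.append(cv2.resize(I["side"]["frame"][u[1]-30:u[1]+30,u[0]-40:u[0]+40,::-1],(400,300)))
cv2.imwrite("pics/soy.png",np.vstack([np.hstack(T[:2]),np.hstack(T[2:])]))
E
```

```text
6.45 [0.59920418 0.16091612 0.22543538] [-0.79701884 -1.1434012  -0.51132791]
scene [311.30158519 193.70217642] [313.12618942 176.37568271]
side [282.93483065 232.1849582 ] [283.19476155 218.02197589]
wrist [282.04598617 225.11405997] [281.96746389 271.43853547]
```

View pics/soy.png

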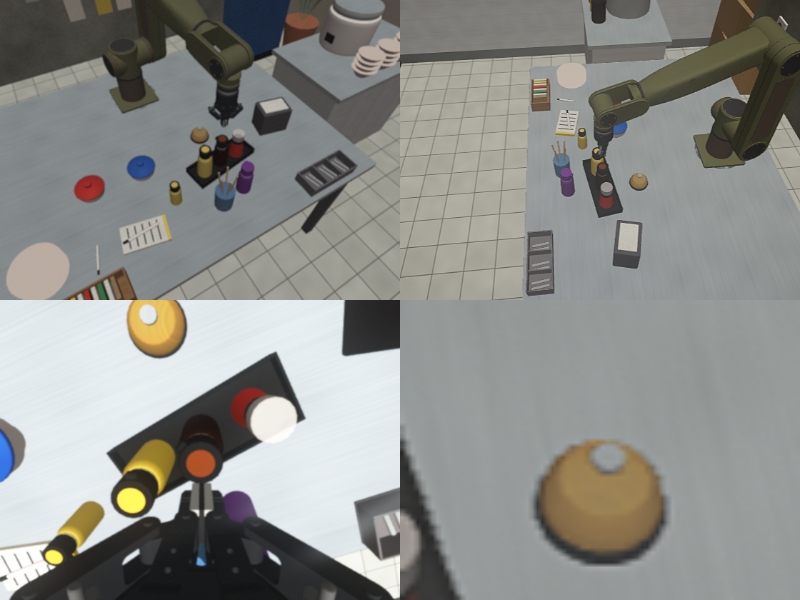

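Wrist view: the brown disc is at (281,228), predicted (282,225), so it lies under the fingertips within about 2 mm, with the oil left and the chili right. The bell knob is back up. Descending to 21 mm above the cap and holding.

Request:
drive_tool --steps '[{"xyz": [0,0,-15],"twist": 0},{"xyz": [0,0,-15],"twist": 0},{"xyz": [0,0,-10],"twist": 0},{"xyz": [0,0,-6],"twist": 0},{"xyz": [0,0,-3],"twist": 0},{"xyz": [0,0,0],"twist": 0},{"xyz": [0,0,0],"twist": 0}]'

```text
t: 7.3
ee_pos: [0.5993, 0.1613, 0.1789]
tool_rot: [0.181, 0.983, 0.0, 0.0]
ft_force: [-0.1, -0.0, -0.3]
width: 0.002
finger_force: 0.0
```

Request:
drive_tool --steps '[{"xyz": [0,0,0],"twist": 0},{"xyz": [0,0,0],"twist": 0},{"xyz": [0,0,0],"twist": 0},{"xyz": [0,0,0],"twist": 0},{"xyz": [0,0,0],"twist": 0},{"xyz": [0,0,0],"twist": 0},{"xyz": [0,0,0],"twist": 0},{"xyz": [0,0,0],"twist": 0},{"xyz": [0,0,0],"twist": 0},{"xyz": [0,0,0],"twist": 0},{"xyz": [0,0,0],"twist": 0},{"xyz": [0,0,0],"twist": 0},{"xyz": [0,0,0],"twist": 0},{"xyz": [0,0,0],"twist": 0},{"xyz": [0,0,0],"twist": 0},{"xyz": [0,0,0],"twist": 0},{"xyz": [0,0,0],"twist": 0},{"xyz": [0,0,0],"twist": 0},{"xyz": [0,0,0],"twist": 0},{"xyz": [0,0,0],"twist": 0}]'

```text
t: 9.3
ee_pos: [0.5989, 0.1612, 0.1783]
tool_rot: [0.181, 0.983, -0.0, 0.0]
ft_force: [-0.2, -0.1, -0.6]
width: 0.005
finger_force: 0.0
```

Request:
drive_tool --steps '[{"xyz": [0,0,0],"twist": 0},{"xyz": [0,0,0],"twist": 0},{"xyz": [0,0,0],"twist": 0},{"xyz": [0,0,0],"twist": 0},{"xyz": [0,0,0],"twist": 0}]'

```text
t: 9.8
ee_pos: [0.5989, 0.1612, 0.1783]
tool_rot: [0.181, 0.983, -0.0, -0.0]
ft_force: [0.1, -0.4, 0.1]
width: -0.0
finger_force: 0.0
```

23 mm off the cap, held over 2 s without contact. Now up and over to the blue bowl.

Request:
drive_tool --steps '[{"xyz": [0,0,10],"twist": 0},{"xyz": [0,0,20],"twist": 0},{"xyz": [0,0,20],"twist": 0},{"xyz": [0,0,10],"twist": 0},{"xyz": [-4,-12,0],"twist": 0},{"xyz": [-8,-24,0],"twist": 0},{"xyz": [-8,-24,0],"twist": 0},{"xyz": [-8,-24,0],"twist": 0},{"xyz": [-8,-24,0],"twist": 0},{"xyz": [-8,-24,0],"twist": 0},{"xyz": [-8,-24,0],"twist": 0},{"xyz": [-8,-24,0],"twist": 0},{"xyz": [-8,-24,0],"twist": 0},{"xyz": [-8,-24,0],"twist": 0},{"xyz": [-8,-24,0],"twist": 0},{"xyz": [-8,-24,0],"twist": 0},{"xyz": [-8,-24,0],"twist": 0},{"xyz": [-4,-12,0],"twist": 0},{"xyz": [0,-2,0],"twist": 0},{"xyz": [0,0,0],"twist": 0}]'

```text
t: 11.8
ee_pos: [0.4947, -0.1527, 0.2379]
tool_rot: [0.182, 0.983, 0.0, -0.0]
ft_force: [0.3, 0.4, -0.3]
width: -0.001
finger_force: 0.0
```

Request:
drive_tool --steps '[{"xyz": [0,0,-15],"twist": 0},{"xyz": [0,0,-20],"twist": 0},{"xyz": [0,0,-20],"twist": 0},{"xyz": [0,0,-15],"twist": 0},{"xyz": [0,0,-10],"twist": 0},{"xyz": [0,0,0],"twist": 0},{"xyz": [0,0,0],"twist": 0}]'

```text
t: 12.5
ee_pos: [0.4952, -0.1527, 0.1586]
tool_rot: [0.181, 0.983, -0.0, 0.0]
ft_force: [0.3, 0.6, 0.9]
width: -0.001
finger_force: 0.0
```

```bash
python3 - <<'E'
from h import *
from station import ctrl
s=ctrl.read_state();print(s["t"],s["ee_pos"],s["ft_force"])
c=ctrl.get_image("wrist");pickle.dump(c,open("i4.pkl","wb"))
print(proj(c,[.495,-.153,.09]),proj(c,[.495,-.163,.09]),proj(c,[.505,-.153,.09]))
cv2.imwrite("pics/blue.png",c["frame"][...,::-1])
E
```

```text
12.5 [ 0.49523662 -0.15268451  0.1585739 ] [0.26968195 0.57690635 0.85912366]
[281.40002423 225.60531425] [268.70497215 230.16572384] [286.22243741 237.44512239]
```

View pics/blue.png

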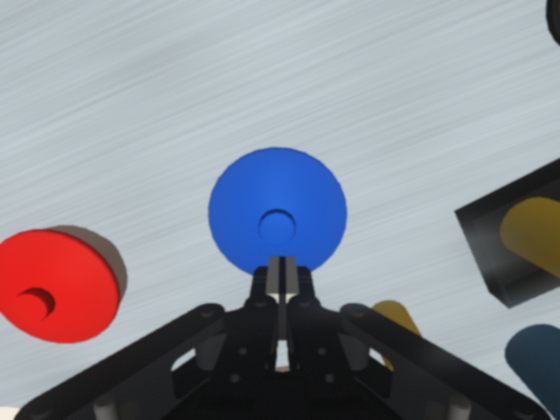

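The wrist view shows the blue knob at (277,227), predicted (281,226): shift -3 mm in y, then down to about 20 mm above it and hold.

Request:
drive_tool --steps '[{"xyz": [0,-3,-10],"twist": 0},{"xyz": [0,0,-15],"twist": 0},{"xyz": [0,0,-12],"twist": 0},{"xyz": [0,0,-7],"twist": 0},{"xyz": [0,0,-3],"twist": 0},{"xyz": [0,0,0],"twist": 0},{"xyz": [0,0,0],"twist": 0}]'

```text
t: 13.25
ee_pos: [0.4952, -0.1559, 0.1117]
tool_rot: [0.181, 0.983, -0.0, 0.0]
ft_force: [0.2, 0.7, -0.3]
width: -0.001
finger_force: 0.0
```

Request:
drive_tool --steps '[{"xyz": [0,0,0],"twist": 0},{"xyz": [0,0,0],"twist": 0},{"xyz": [0,0,0],"twist": 0},{"xyz": [0,0,0],"twist": 0},{"xyz": [0,0,0],"twist": 0},{"xyz": [0,0,0],"twist": 0},{"xyz": [0,0,0],"twist": 0},{"xyz": [0,0,0],"twist": 0},{"xyz": [0,0,0],"twist": 0},{"xyz": [0,0,0],"twist": 0},{"xyz": [0,0,0],"twist": 0},{"xyz": [0,0,0],"twist": 0},{"xyz": [0,0,0],"twist": 0},{"xyz": [0,0,0],"twist": 0},{"xyz": [0,0,0],"twist": 0},{"xyz": [0,0,0],"twist": 0},{"xyz": [0,0,0],"twist": 0},{"xyz": [0,0,0],"twist": 0},{"xyz": [0,0,0],"twist": 0},{"xyz": [0,0,0],"twist": 0}]'

```text
t: 15.25
ee_pos: [0.4949, -0.1558, 0.1113]
tool_rot: [0.181, 0.983, -0.0, 0.0]
ft_force: [-2.2, 0.7, -0.1]
width: 0.0
finger_force: 0.0
```

Request:
drive_tool --steps '[{"xyz": [0,0,0],"twist": 0},{"xyz": [0,0,0],"twist": 0},{"xyz": [0,0,0],"twist": 0},{"xyz": [0,0,0],"twist": 0},{"xyz": [0,0,0],"twist": 0}]'

```text
t: 15.75
ee_pos: [0.4949, -0.1558, 0.1113]
tool_rot: [0.181, 0.983, -0.0, -0.0]
ft_force: [0.5, 0.2, -0.8]
width: -0.0
finger_force: 0.0
```

```bash
python3 - <<'E'
from h import *
from station import ctrl
I={n:ctrl.get_image(n) for n in("scene","side")}
T=[]
for n in I:
    u=proj(I[n],[.495,-.156,.1]).astype(int);T.append(cv2.resize(I[n]["frame"][u[1]-45:u[1]+45,u[0]-60:u[0]+60,::-1],(400,300)))
cv2.imwrite("pics/end.png",np.hstack(T))
E
```

```text
(no output)
```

View pics/end.png

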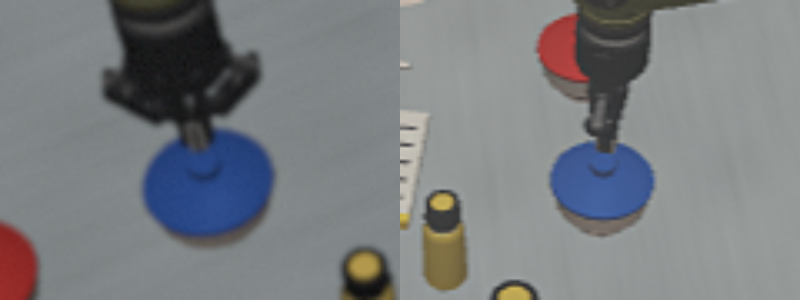

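Both views show the fingertips just above the blue knob (crop pixels (203,150) and (605,150)), with no contact. Handing in.

```bash
python3 -c "
from station import ctrl
print(ctrl.job_done())"
```

```text
the job is handed in; nothing more can be done
None
```

I pressed the bell fully down and released it, pointed at the soy bottle's cap for over 2 s from 23 mm above, then at the blue bowl's knob for over 2 s from 21 mm above, and handed the job in still pointing there, at about 16 s with no other contact felt or seen; no verdict was returned.

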